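# Tidy the workshop desk

### The arm

A 6-joint arm with a two-finger parallel gripper is mounted at the origin on the work surface. World frame = base frame: x ahead of the robot, y to its left, z up, the work surface at z = 0. Lengths are in m, angles in rad, forces in N, time in s.
With the tool pointing down it reaches from about 0.4 to 0.825 m from the base axis. Payload 7 kg.
Tool frame: the origin (TCP) lies on the front face of the gripper's body, between the roots of the fingers; the fingertips stand 66 mm ahead of it and the grasp point (between the pads) lies 47 mm ahead of it; z points along the fingers, y is the line along which they close (so a half turn about z gives the same grasp; the last joint's range is limited). The gripper opens to 88 mm and grips with 3 to 60 N. Pads are 19 mm wide; open, the fingers measure 130 mm over their backs; the gripper's body (78 mm by 193 mm) begins 47 mm behind the grasp point.
Start: joints at [1.431, 0.359, 0.012, 0, -1.224, -0.288], TCP at [0.28, 0.614, 0.292] pointing down, gripper open.
Joint ranges: [-3.07, 3.07], [-1.43, 2.12], [-1.02, 1.25], [-3.03, 1.67], [-3.05, -0], [-3.03, 3.03]. Speed limits (rad/s): [2.39, 2.39, 3.01, 3.14, 3.14, 3.14].

### API

Orientations are given as [roll, pitch, yaw] about the fixed x, y, z axes, in that order (R = Rz(yaw) Ry(pitch) Rx(roll)).
In Python, from station import arm gives the robot as it stands. The module is installed in compiled form; this text tells all that it offers.
- The arm moves only by the tool move_arm, never from a script. Its argument "increments" is a list of rows, each an object of numbers: "jaw": the gripper command: -1 is shut, 1 is fully open, values between are in proportion; "dx", "dy", "dz": the shift along the tool's x, y, z in m; "twist": the turn about the tool's z in rad. A call has 1 to 12 rows; each row shifts and turns the commanded pose from where the row before left it, along the tool's axes as they then stand; what a row does not reach is not made up. A row lasts 1/12 s, in which the tool goes at most 41.7 mm and 7.16 degrees, less where a joint would pass 70% of its speed; a pose out of reach is approached as far as the arm can. A call is refused whole if a number of a shift passes 0.0417 or a number of a turn 0.125, either way. A call with a gripper value outside its range is refused whole. The fingers move at their own pace and stop on an object; "force" is the grip in N (left out, the last holds). Time passes only in rows, so rows that do not move let the fingers close. It gives the time, the measured TCP pose, the force, the opening and the grip force at its end, in the units of the state.
- arm.get_state(): the state, without advancing time (a new reading comes with each control period).
- arm.grab_frame(name): name is "scene" or "top" or "wrist"; returns the picture (480x640x3 uint8, blue, green, red); there is no depth.
- arm.camera_info(name): a dict with "K" (3x3 intrinsics, pixels), "extrinsics" (4x4, takes a point from camera to world coordinates). Camera axes: x right, y down, z forward; pixel columns grow to the right and rows downward; lengths in m; the calibration is good to about 2 mm. A picture is of the moment at which its call begins: read the wrist's pose just before it. camera_info takes no time and is no camera call; for the wrist camera it gives the pose at the moment of the call.
- arm.job_done(): hands the job in; it is judged then, once.
Trained networks look in the newest picture that a camera, given by its name, has taken for a name from the list of things; names that differ only in an ending like _2 or _b are one class to them, and where a whole thing is asked for, a point or a joint stands for the part that bears it (a point fixed in the world has none). Each returns a list of dicts, best first, with "score" (0 to 1); they miss things now and then, are a little off and sometimes report something else, mostly with a low value. They report only what shows in the picture. A call takes as long as a camera call.
- arm.find_in(camera, name): "position" ([x, y, z] in m, in world coordinates, good to about 4 mm: the middle of the surface that is visible of it).
- arm.silhouettes(camera, name): "pixels" (480x640 bool, what is visible of it).
- arm.pinpoint(camera, name): "position" ([x, y, z] in m, in world coordinates, good to about 4 mm: a listed point, or the origin of a listed thing).
The state is a dict: "t": time; "q": joint angles; "qd": joint speeds; "joint_efforts": joint torques, N m; "eef_pos": TCP position; "ee_rot": TCP orientation; "force": force on the tool from outside, world axes, zero at the start; "moment": the same for the moment, N m; "width": finger opening in m; "gripper_force": force on a finger pad.
Only numpy, scipy, OpenCV 4.12 (cv2) and the standard library are available. Lean on these libraries where they do the work, as an engineer would, in place of code of your own. Each camera call takes 0.05 s, during which the arm holds its last target. There are 200 camera calls.

### The job

Clear the five loose things off the desk into their places: lay the two markers in the pen tray, one in each lane; stand the two battery cells upright, button end up, one in each well of the battery box; and lay the screwdriver lengthwise in the long single tray. Everything must sit down on the floor of its tray, and the meter and the block of notes must be left where they lie.

Things in the scene. Friction and masses are not known exactly. Their poses are not given: they have to be found in the camera images.
- marker_a: Flat-bodied marker pen, white barrel with black cap: 120 long (its x, cap towards +x), 22 wide (y), 16 high (z) mm, 30 g, lying on the desk on a broad side. It does not roll. Origin: centre of its underside. The two markers are alike and interchangeable.
- marker_b: Flat-bodied marker pen, white barrel with black cap: 120 long (its x, cap towards +x), 22 wide (y), 16 high (z) mm, 30 g, lying on the desk on a broad side. It does not roll. Origin: centre of its underside. The two markers are alike and interchangeable.
- cell_a: D-size battery cell standing on end: dark steel cylinder 33 mm in diameter with a brass-coloured band, 60 mm tall, including the 2 mm button on top (10 mm across); 140 g. Origin: centre of its underside, z up through the button. The two cells are alike and interchangeable.
- cell_b: D-size battery cell standing on end: dark steel cylinder 33 mm in diameter with a brass-coloured band, 60 mm tall, including the 2 mm button on top (10 mm across); 140 g. Origin: centre of its underside, z up through the button. The two cells are alike and interchangeable.
- screwdriver: Screwdriver lying on the desk, 160 mm long: eight-sided red and black handle, 24 mm across flats, from x = -80 to +10 mm; steel shaft 6 mm in diameter from x = +10 to +80 mm, 12 mm above the surface. 80 g; its balance point is at about x = -22 mm, in the handle. Origin: halfway along its length, at the underside of the handle; x points to the tip, a pair of handle flats faces +-y. It lies steady on a flat. It may lie either way round in its tray.
- pen_tray: Pen tray, grey plastic, fixed to the desk: 178 (x) by 132 (y) mm, 12 mm high outside, walls 4 mm thick, floor 4 mm above the desk. A low rib (4 mm wide, 5 mm above the floor) along x at y = 0 divides it into two lanes, each 170 long and 60 mm wide, centred at y = +33 and -33 mm. Origin: centre of its underside, on the desk.
- tool_tray: Long single tray for the screwdriver, bare steel, fixed to the desk, without divider: 208 (x) by 80 (y) mm, 12 mm high outside, walls 4 mm thick, floor 4 mm above the desk; inside 200 by 72 mm. Origin: centre of its underside, on the desk.
- battery_box: Battery box, grey plastic, fixed to the desk: 116 (x) by 60 (y) mm, 29 mm high, walls 4 mm thick, floor 4 mm above the desk; a full-height wall across the middle makes two square wells, 52 by 52 mm, centred at x = +28 and -28 mm. Origin: centre of its underside, on the desk.
- meter: Black hand-held meter with a grey display lying loose on its back beside the work: 100 (x) by 62 (y) by 26 mm high. A bystander, to be left alone. Origin: centre of its underside.
- notes: Thick yellow block of sticky notes lying loose beside the work: 76 by 76 by 30 mm high. A bystander, to be left alone. Origin: centre of its underside.

How it is judged:
At the end, for the whole second after the job is handed in: Each marker lies level on the floor of its own lane; each cell stands button up (within 0.12 rad) on the floor of its own well; the screwdriver lies level on the floor of the tool tray. Long things lie within 0.4 rad of their tray, middles within 25 mm (markers 30 mm) of its centre. All at rest (x of marker_a in the frame of pen_tray between -0.03 and 0.03 m and z of marker_a in the frame of pen_tray between 0.002 and 0.0215 m and angle between marker_a's own x axis and vertical between 1.47 and 1.67 rad and linear speed of each of marker_a, marker_b, cell_a, cell_b, screwdriver below 0.02 m/s and angular speed of each of marker_a, marker_b, cell_a, cell_b, screwdriver below 0.2 rad/s and angle between the x axis of each of marker_a, marker_b and the x axis of pen_tray, either way round below 0.4 rad and x of marker_b in the frame of pen_tray between -0.03 and 0.03 m and z of marker_b in the frame of pen_tray between 0.002 and 0.0215 m and angle between marker_b's own x axis and vertical between 1.47 and 1.67 rad and ((y of marker_a in the frame of pen_tray between 0.006 and 0.065 m and y of marker_b in the frame of pen_tray between -0.065 and -0.006 m) or (y of marker_a in the frame of pen_tray between -0.065 and -0.006 m and y of marker_b in the frame of pen_tray between 0.006 and 0.065 m)) and y of cell_a in the frame of battery_box between -0.016 and 0.016 m and z of cell_a in the frame of battery_box between 0.002 and 0.008 m and angle between each of cell_a, cell_b's own z axis and vertical below 0.12 rad and y of cell_b in the frame of battery_box between -0.016 and 0.016 m and z of cell_b in the frame of battery_box between 0.002 and 0.008 m and ((x of cell_a in the frame of battery_box between 0.014 and 0.042 m and x of cell_b in the frame of battery_box between -0.042 and -0.014 m) or (x of cell_a in the frame of battery_box between -0.042 and -0.014 m and x of cell_b in the frame of battery_box between 0.014 and 0.042 m)) and x of screwdriver in the frame of tool_tray between -0.025 and 0.025 m and y of screwdriver in the frame of tool_tray between -0.04 and 0.04 m and z of screwdriver in the frame of tool_tray between 0.002 and 0.03 m and angle between screwdriver's own x axis and vertical between 1.47 and 1.67 rad and angle between the x axis of screwdriver and the x axis of tool_tray, either way round below 0.4 rad); the robot touches nothing.
It fails at once if the meter is shoved more than 25 mm from its place (distance of meter from where it was at the start of the episode above 0.025 m).
It fails at once if the block of notes is shoved more than 25 mm from its place (distance of notes from where it was at the start of the episode above 0.025 m).
It also fails if it takes over 125 s, if anything falls off the work surface, if the arm or the gripper's body presses on something with over 40 N, if the wrist force passes 120 N, or if a joint passes its speed limit or range.

## Working session

There is one attempt and no reset: what is moved stays moved. The work goes in short steps, Python scripts to look and compute and a tool call to move; the robot and the scene stay as the last step left them, time stands still between calls to the robot, and variables do not carry over. Pictures are saved under pics/ and viewed, at most 14 in all, crops included, and the job is handed in when it is done.

Besides the shell and the picture viewer there is one more tool, called by a JSON object that holds its "method" and its "body", one argument or row to a line. move_arm: Moves the arm, as the interface text tells. Its arguments: {"type":"object","properties":{"increments":{"type":"array"},"force":{"type":"number"}},"required":["increments"]}

```bash
mkdir -p pics; cat > h.py <<'E'
import numpy as np, cv2
from station import arm
def proj(cam,p):
    i=arm.camera_info(cam);E=np.linalg.inv(np.array(i["extrinsics"]));c=E[:3,:3]@np.array(p)+E[:3,3];u=np.array(i["K"])@c;return u[:2]/u[2]
def ray(cam,uv,z,i=None):
    i=i or arm.camera_info(cam);E=np.array(i["extrinsics"]);d=E[:3,:3]@np.linalg.solve(np.array(i["K"]),[uv[0],uv[1],1.]);return E[:3,3]+d*(z-E[2,3])/d[2]
def outline(cam,mask,z):
    """min-area rectangle of the mask laid on plane z: centre, long, short, yaw of long side"""
    i=arm.camera_info(cam);c,_=cv2.findContours(mask.astype(np.uint8),cv2.RETR_EXTERNAL,cv2.CHAIN_APPROX_NONE)
    c=max(c,key=cv2.contourArea)[:,0]
    P=np.array([ray(cam,p,z,i)[:2] for p in c])*1000
    r=cv2.boxPoints(cv2.minAreaRect(P.astype(np.float32)));a,b=r[1]-r[0],r[2]-r[1]
    if np.linalg.norm(b)>np.linalg.norm(a):a,b=b,a
    return r.mean(0).round(1),np.linalg.norm(a).round(1),np.linalg.norm(b).round(1),round(float((np.arctan2(a[1],a[0])+np.pi/2)%np.pi-np.pi/2),3)
E
python3 - <<'E'
from h import *
s=arm.get_state();print(s["t"],s["eef_pos"],s["ee_rot"],s["width"])
im=arm.grab_frame("top");cv2.imwrite("pics/top.png",im)
cv2.imwrite("pics/scene.png",arm.grab_frame("scene"))
Z=dict(marker_a=.012,cell_a=.058,screwdriver=.012,pen_tray=.012,tool_tray=.012,battery_box=.029,meter=.026,notes=.03)
for n,z in Z.items():
    print(n,[(np.round(d["position"],3).tolist(),round(d["score"],2)) for d in arm.pinpoint("top",n)[:3]])
    for d in arm.silhouettes("top",n)[:3]:print("   ",round(d["score"],2),d["pixels"].sum(),*outline("top",d["pixels"],z))
E
```

```text
0.0 [0.27990146 0.6137929  0.29122993] [ 3.13990028e+00 -1.76745175e-04 -4.27920197e-01] 0.08775660147501262
marker_a [([0.674, 0.192, 0.004], 0.83), ([0.461, 0.164, 0.003], 0.74)]
    0.73 807 [461.1 163.9] 123.4 26.5 0.338
    0.59 735 [677.6 193.1] 124.0 26.8 -0.056
cell_a [([0.676, -0.205, -0.002], 0.91), ([0.478, -0.166, 0.001], 0.71)]
    0.64 349 [ 475.4 -161.6] 41.3 33.6 -0.813
    0.54 363 [ 666.8 -197.3] 51.2 32.4 -0.61
screwdriver [([0.477, -0.008, 0.0], 0.6)]
    0.93 731 [470.1  -9.7] 144.7 27.5 0.057
    0.16 617 [678.5 193.2] 118.1 23.4 -0.072
pen_tray [([0.523, -0.411, 0.0], 0.77), ([0.675, -0.206, 0.0], 0.46)]
    0.73 6132 [ 523.5 -405.3] 177.2 135.9 -0.018
    0.42 1948 [ 369.5 -263.2] 103.0 69.5 0.107
tool_tray [([0.51, 0.418, 0.0], 0.74)]
    0.87 4567 [515.5 417.1] 209.4 84.6 0.153
battery_box [([0.71, 0.014, -0.0], 0.79)]
    0.94 1735 [707.8  12.4] 123.5 60.8 0.091
    0.21 378 [ 675.8 -205. ] 52.0 34.4 -0.499
meter [([0.37, -0.262, -0.004], 0.88)]
    0.77 1893 [ 369.1 -259.8] 99.5 67.7 0.077
notes [([0.358, 0.264, -0.001], 0.81)]
    0.92 1840 [358.7 265.5] 83.3 77.4 -1.469
    0.49 1859 [707.2  13.8] 127.3 63.1 0.072
```

View pics/top.png

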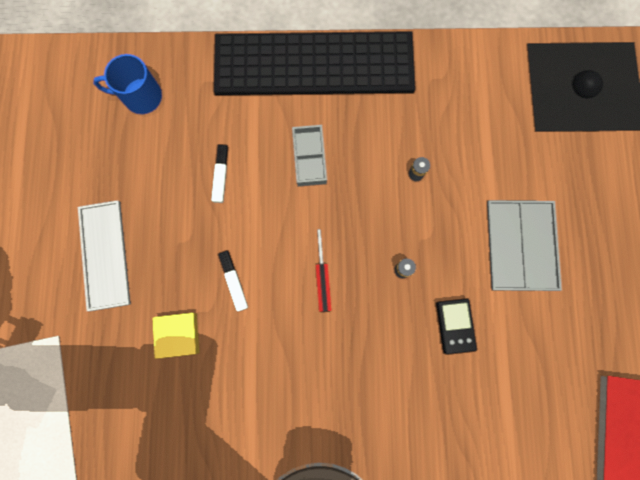

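View pics/scene.png

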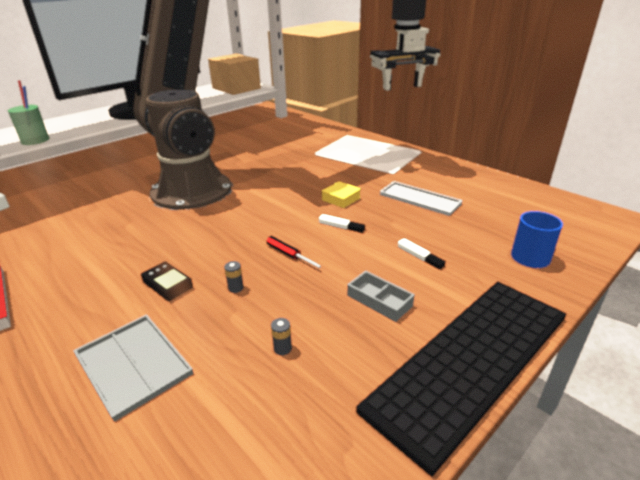

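The top view shows the markers at (232,280) and (220,172), the screwdriver at (322,270) with its tip up, and the cells at (405,268) and (419,168). The battery box is at (310,155), the tool tray at (104,255) and the pen tray at (524,245). The networks agree with this. I'll start with the screwdriver.

{"method": "move_arm", "body": {
  "increments": [
    {"jaw": 1,"dz": 0.02,"twist": -0.107},
    {"jaw": 1,"dz": 0.02,"twist": -0.107},
    {"jaw": 1,"dz": 0.02,"twist": -0.107},
    {"jaw": 1,"dz": 0.02,"twist": -0.107},
    {"jaw": 1,"dx": 0.011,"dy": 0.039},
    {"jaw": 1,"dx": 0.011,"dy": 0.039},
    {"jaw": 1,"dx": 0.011,"dy": 0.039},
    {"jaw": 1,"dx": 0.011,"dy": 0.039},
    {"jaw": 1,"dx": 0.011,"dy": 0.039},
    {"jaw": 1,"dx": 0.011,"dy": 0.039},
    {"jaw": 1,"dx": 0.011,"dy": 0.039},
    {"jaw": 1,"dx": 0.011,"dy": 0.039}
  ],
  "force": 20
}}

```text
$.increments[0]: bad value
```

{"method": "move_arm", "body": {
  "increments": [
    {"jaw": 1,"dx": 0.011,"dy": 0.039},
    {"jaw": 1,"dx": 0.011,"dy": 0.039},
    {"jaw": 1,"dx": 0.011,"dy": 0.039},
    {"jaw": 1,"dx": 0.011,"dy": 0.039},
    {"jaw": 1,"dx": 0.011,"dy": 0.039},
    {"jaw": 1,"dx": 0.011,"dy": 0.039},
    {"jaw": 1,"dx": 0.011,"dy": 0.039},
    {"jaw": 1,"dx": 0.011,"dy": 0.039},
    {"jaw": 1},
    {"jaw": 1}
  ]
}}

```text
$.increments[0]: bad value
```

```bash
cat > look.py <<'E'
import sys
from h import *
s=arm.get_state();print(round(s["t"],2),np.round(s["eef_pos"],4),np.round(s["ee_rot"],3),round(s["width"],4))
if len(sys.argv)>1:
    cv2.imwrite(f"pics/w{s['t']:.1f}.png",arm.grab_frame("wrist"));print(f"pics/w{s['t']:.1f}.png")
for a in sys.argv[1:]:
    n,z=a.split(":");print(n,[(np.round(d["position"],3).tolist(),round(d["score"],2)) for d in arm.pinpoint("wrist",n)[:3]])
    for d in arm.silhouettes("wrist",n)[:2]:print("   ",round(d["score"],2),*outline("wrist",d["pixels"],float(z)))
E
python3 look.py screwdriver:.012; cp pics/w*.png pics/sd.png
```

```text
0.9 [0.28   0.6141 0.2922] [-3.142 -0.    -0.428] 0.0879
pics/w0.9.png
screwdriver []
```

View pics/sd.png

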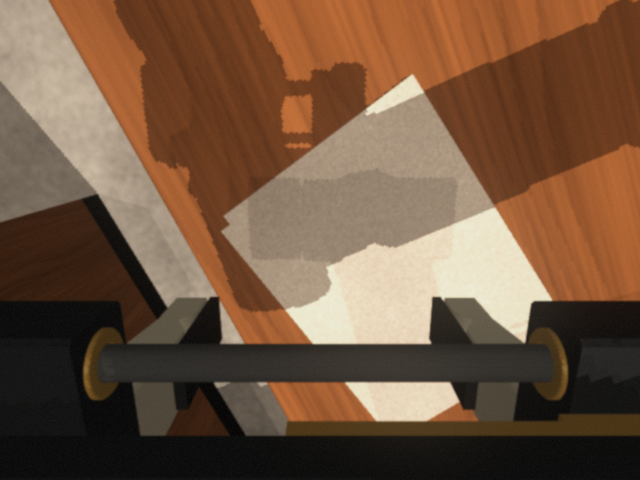

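The calls were refused because every row needs all five keys. The wrist view shows only the desk edge and paper, with the fingers at rows 300–440. I'll resend the rows in full.

{"method": "move_arm", "body": {
  "increments": [
    {"jaw": 1,"dx": 0,"dy": 0,"dz": 0.02,"twist": -0.107},
    {"jaw": 1,"dx": 0,"dy": 0,"dz": 0.02,"twist": -0.107},
    {"jaw": 1,"dx": 0,"dy": 0,"dz": 0.02,"twist": -0.107},
    {"jaw": 1,"dx": 0,"dy": 0,"dz": 0.02,"twist": -0.107},
    {"jaw": 1,"dx": 0.011,"dy": 0.039,"dz": 0,"twist": 0},
    {"jaw": 1,"dx": 0.011,"dy": 0.039,"dz": 0,"twist": 0},
    {"jaw": 1,"dx": 0.011,"dy": 0.039,"dz": 0,"twist": 0},
    {"jaw": 1,"dx": 0.011,"dy": 0.039,"dz": 0,"twist": 0},
    {"jaw": 1,"dx": 0.011,"dy": 0.039,"dz": 0,"twist": 0},
    {"jaw": 1,"dx": 0.011,"dy": 0.039,"dz": 0,"twist": 0},
    {"jaw": 1,"dx": 0.011,"dy": 0.039,"dz": 0,"twist": 0},
    {"jaw": 1,"dx": 0.011,"dy": 0.039,"dz": 0,"twist": 0}
  ],
  "force": 20
}}

```text
t: 2.05
eef_pos: [0.3682, 0.3003, 0.2124]
ee_rot: [-3.141, -0.0, 0.001]
force: [1.4, 0.5, 0.0]
width: 0.0877
gripper_force: 0.0
```

{"method": "move_arm", "body": {
  "increments": [
    {"jaw": 1,"dx": 0.011,"dy": 0.039,"dz": 0,"twist": 0},
    {"jaw": 1,"dx": 0.011,"dy": 0.039,"dz": 0,"twist": 0},
    {"jaw": 1,"dx": 0.011,"dy": 0.039,"dz": 0,"twist": 0},
    {"jaw": 1,"dx": 0.011,"dy": 0.039,"dz": 0,"twist": 0},
    {"jaw": 1,"dx": 0.011,"dy": 0.039,"dz": 0,"twist": 0},
    {"jaw": 1,"dx": 0.011,"dy": 0.039,"dz": 0,"twist": 0},
    {"jaw": 1,"dx": 0.011,"dy": 0.039,"dz": 0,"twist": 0},
    {"jaw": 1,"dx": 0.011,"dy": 0.039,"dz": 0,"twist": 0},
    {"jaw": 1,"dx": 0,"dy": 0,"dz": 0,"twist": 0},
    {"jaw": 1,"dx": 0,"dy": 0,"dz": 0,"twist": 0}
  ]
}}

```text
t: 2.88
eef_pos: [0.4563, -0.0121, 0.2121]
ee_rot: [3.142, 0.0, -0.005]
force: [0.4, -0.1, -0.2]
width: 0.0881
gripper_force: 0.0
```

```bash
python3 look.py screwdriver:.012; cp $(ls -t pics/w*.png|head -1) pics/sd2.png
```

```text
2.88 [ 0.4563 -0.0121  0.2121] [ 3.142  0.    -0.005] 0.0881
pics/w2.9.png
screwdriver [([0.48, -0.015, 0.002], 0.98)]
```

View pics/sd2.png

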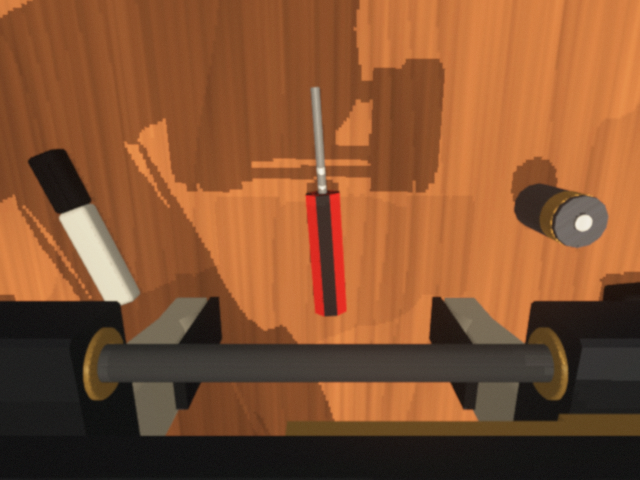

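The screwdriver runs from its butt at (330,313) past the collar at (322,190) to its tip at (315,88). The near marker's ends are at (45,157) and (122,300), and the cell's button is at (584,223). I'll convert these pixels to positions.

```bash
python3 - <<'E'
from h import *
for n,uv,z in [("butt",(330,313),.02),("collar",(322,190),.02),("tip",(315,88),.012),("mcap",(48,158),.016),("mend",(122,300),.016),("cellbtn",(584,223),.06)]:print(n,ray("wrist",uv,z).round(4))
E
```

```text
butt [ 0.3976 -0.0115  0.02  ]
collar [ 0.4904 -0.0056  0.02  ]
tip [ 0.5568 -0.0011  0.012 ]
mcap [0.5117 0.182  0.016 ]
mend [0.4064 0.1459 0.016 ]
cellbtn [ 0.4763 -0.1649  0.06  ]
```

{"method": "move_arm", "body": {
  "increments": [
    {"jaw": 1,"dx": 0,"dy": -0.0045,"dz": 0.0345,"twist": -0.07},
    {"jaw": 1,"dx": 0,"dy": 0,"dz": 0.0345,"twist": 0},
    {"jaw": 1,"dx": 0,"dy": 0,"dz": 0.0345,"twist": 0},
    {"jaw": 1,"dx": 0,"dy": 0,"dz": 0.0345,"twist": 0},
    {"jaw": 1,"dx": 0,"dy": 0,"dz": 0,"twist": 0},
    {"jaw": -1,"dx": 0,"dy": 0,"dz": 0,"twist": 0},
    {"jaw": -1,"dx": 0,"dy": 0,"dz": 0,"twist": 0},
    {"jaw": -1,"dx": 0,"dy": 0,"dz": 0,"twist": 0},
    {"jaw": -1,"dx": 0,"dy": 0,"dz": 0,"twist": 0},
    {"jaw": -1,"dx": 0,"dy": 0,"dz": 0,"twist": 0},
    {"jaw": -1,"dx": 0,"dy": 0,"dz": 0,"twist": 0},
    {"jaw": -1,"dx": 0,"dy": 0,"dz": 0,"twist": 0}
  ]
}}

```text
t: 4.03
eef_pos: [0.4565, -0.0053, 0.0749]
ee_rot: [-3.141, -0.001, 0.07]
force: [-1.1, -0.6, -0.7]
width: 0.0465
gripper_force: 0.0
```

{"method": "move_arm", "body": {
  "increments": [
    {"jaw": -1,"dx": 0,"dy": 0,"dz": 0,"twist": 0},
    {"jaw": -1,"dx": 0,"dy": 0,"dz": 0,"twist": 0},
    {"jaw": -1,"dx": 0,"dy": 0,"dz": 0,"twist": 0},
    {"jaw": -1,"dx": 0,"dy": 0,"dz": 0,"twist": 0},
    {"jaw": -1,"dx": 0,"dy": 0,"dz": 0,"twist": 0},
    {"jaw": -1,"dx": 0,"dy": 0,"dz": 0,"twist": 0},
    {"jaw": -1,"dx": 0,"dy": 0,"dz": 0,"twist": 0}
  ]
}}

```text
t: 4.62
eef_pos: [0.4561, -0.0055, 0.0742]
ee_rot: [3.141, 0.0, 0.07]
force: [0.1, -2.1, 3.0]
width: 0.0238
gripper_force: 20.0
```

{"method": "move_arm", "body": {
  "increments": [
    {"jaw": -1,"dx": 0,"dy": 0,"dz": -0.02,"twist": -0.03},
    {"jaw": -1,"dx": 0,"dy": 0,"dz": -0.03,"twist": 0},
    {"jaw": -1,"dx": 0,"dy": 0,"dz": -0.03,"twist": 0},
    {"jaw": -1,"dx": 0,"dy": 0,"dz": -0.02,"twist": 0}
  ]
}}

```text
t: 4.95
eef_pos: [0.4567, -0.0051, 0.1764]
ee_rot: [-3.141, -0.002, 0.101]
force: [0.9, 0.4, -1.3]
width: 0.0237
gripper_force: 20.0
```

{"method": "move_arm", "body": {
  "increments": [
    {"jaw": -1,"dx": 0.007,"dy": -0.0377,"dz": 0,"twist": 0},
    {"jaw": -1,"dx": 0.007,"dy": -0.0377,"dz": 0,"twist": 0},
    {"jaw": -1,"dx": 0.007,"dy": -0.0377,"dz": 0,"twist": 0},
    {"jaw": -1,"dx": 0.007,"dy": -0.0377,"dz": 0,"twist": 0},
    {"jaw": -1,"dx": 0.007,"dy": -0.0377,"dz": 0,"twist": 0},
    {"jaw": -1,"dx": 0.007,"dy": -0.0377,"dz": 0,"twist": 0},
    {"jaw": -1,"dx": 0.007,"dy": -0.0377,"dz": 0,"twist": 0},
    {"jaw": -1,"dx": 0.007,"dy": -0.0377,"dz": 0,"twist": 0},
    {"jaw": -1,"dx": 0.007,"dy": -0.0377,"dz": 0,"twist": 0},
    {"jaw": -1,"dx": 0.007,"dy": -0.0377,"dz": 0,"twist": 0},
    {"jaw": -1,"dx": 0.006,"dy": -0.0377,"dz": 0,"twist": 0},
    {"jaw": -1,"dx": 0,"dy": 0,"dz": 0,"twist": 0}
  ]
}}

```text
t: 5.95
eef_pos: [0.4906, 0.4212, 0.1732]
ee_rot: [-3.14, -0.001, 0.104]
force: [1.2, 0.0, 1.0]
width: 0.0239
gripper_force: 20.0
```

```bash
python3 look.py tool_tray:.012 screwdriver:.17; cp $(ls -t pics/w*.png|head -1) pics/tt.png
```

```text
5.95 [0.4906 0.4212 0.1732] [-3.14e+00 -1.00e-03  1.04e-01] 0.0239
pics/w6.0.png
tool_tray [([0.515, 0.42, 0.0], 0.85)]
    0.58 [534.5 415.7] 162.6 81.2 0.152
screwdriver [([0.516, 0.422, 0.098], 0.56)]
    0.61 [546.7 420.9] 70.0 15.5 0.101
```

View pics/tt.png

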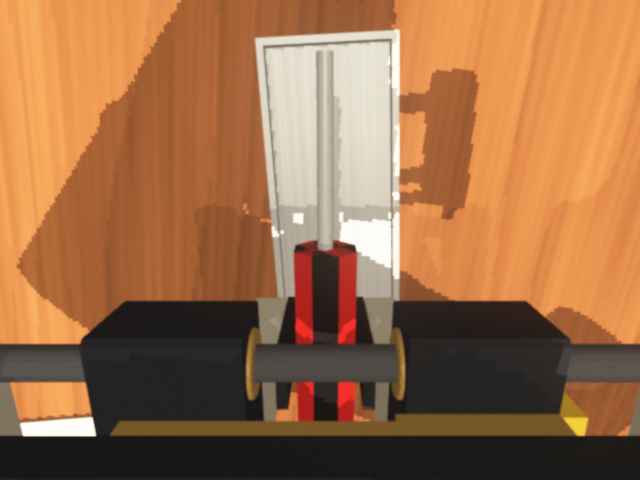

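The screwdriver is held centred over the tray. Its tip is at (325,55), inside the far wall at row 38. I'll add a slight twist to match the tray and lower it.

{"method": "move_arm", "body": {
  "increments": [
    {"jaw": -1,"dx": 0,"dy": 0.004,"dz": 0.03,"twist": -0.04},
    {"jaw": -1,"dx": 0,"dy": 0,"dz": 0.03,"twist": 0},
    {"jaw": -1,"dx": 0,"dy": 0,"dz": 0.024,"twist": 0},
    {"jaw": -1,"dx": 0,"dy": 0,"dz": 0.01,"twist": 0},
    {"jaw": -1,"dx": 0,"dy": 0,"dz": 0,"twist": 0},
    {"jaw": -1,"dx": 0,"dy": 0,"dz": 0,"twist": 0}
  ]
}}

```text
t: 6.7
eef_pos: [0.491, 0.4103, 0.0805]
ee_rot: [3.141, -0.0, 0.14]
force: [0.1, 0.0, -0.3]
width: 0.0238
gripper_force: 20.0
```

{"method": "move_arm", "body": {
  "increments": [
    {"jaw": -0.2,"dx": 0,"dy": 0,"dz": 0,"twist": 0},
    {"jaw": -0.2,"dx": 0,"dy": 0,"dz": 0,"twist": 0},
    {"jaw": -0.2,"dx": 0,"dy": 0,"dz": 0,"twist": 0},
    {"jaw": 1,"dx": 0,"dy": 0,"dz": -0.01,"twist": 0},
    {"jaw": 1,"dx": 0,"dy": 0,"dz": -0.03,"twist": 0},
    {"jaw": 1,"dx": 0,"dy": 0,"dz": -0.03,"twist": 0},
    {"jaw": 1,"dx": 0,"dy": 0,"dz": -0.03,"twist": 0},
    {"jaw": 1,"dx": 0,"dy": 0,"dz": -0.03,"twist": 0.12},
    {"jaw": 1,"dx": 0,"dy": 0,"dz": 0,"twist": 0.02}
  ]
}}

```text
t: 7.45
eef_pos: [0.4928, 0.4131, 0.2186]
ee_rot: [-3.133, -0.008, -0.005]
force: [-0.1, 1.0, 0.7]
width: 0.0694
gripper_force: 0.0
```

```bash
python3 look.py screwdriver:.012 marker_a:.016
```

```text
7.45 [0.4928 0.4131 0.2186] [-3.133 -0.008 -0.005] 0.0694
pics/w7.5.png
screwdriver [([0.509, 0.412, 0.003], 0.73)]
    0.86 [505.3 411.1] 164.9 24.5 0.146
marker_a []
    0.61 [475.5 189.9] 82.1 12.4 0.214
    0.53 [620.1 217.8] 20.9 5.6 0.214
```

{"method": "move_arm", "body": {
  "increments": [
    {"jaw": 1,"dx": -0.0047,"dy": 0.0356,"dz": 0,"twist": 0},
    {"jaw": 1,"dx": -0.0047,"dy": 0.0356,"dz": 0,"twist": 0},
    {"jaw": 1,"dx": -0.0047,"dy": 0.0356,"dz": 0,"twist": 0},
    {"jaw": 1,"dx": -0.0047,"dy": 0.0356,"dz": 0,"twist": 0},
    {"jaw": 1,"dx": -0.0047,"dy": 0.0356,"dz": 0,"twist": 0},
    {"jaw": 1,"dx": -0.0047,"dy": 0.0356,"dz": 0,"twist": 0},
    {"jaw": 1,"dx": -0.0047,"dy": 0.0356,"dz": 0,"twist": 0},
    {"jaw": 1,"dx": 0,"dy": 0,"dz": 0.01,"twist": -0.112},
    {"jaw": 1,"dx": 0,"dy": 0,"dz": 0.01,"twist": -0.112},
    {"jaw": 1,"dx": 0,"dy": 0,"dz": 0.01,"twist": -0.112},
    {"jaw": 1,"dx": 0,"dy": 0,"dz": 0,"twist": 0}
  ]
}}

```text
t: 8.62
eef_pos: [0.4566, 0.1605, 0.1778]
ee_rot: [3.14, 0.004, 0.341]
force: [-0.4, -0.3, -0.5]
width: 0.0877
gripper_force: 0.0
```

```bash
python3 look.py marker_a:.016; cp $(ls -t pics/w*.png|head -1) pics/m1.png
```

```text
8.62 [0.4566 0.1605 0.1778] [3.14  0.004 0.341] 0.0877
pics/w8.6.png
marker_a [([0.464, 0.165, 0.001], 0.66)]
    0.75 [461.3 165.9] 120.1 22.0 0.335
```

View pics/m1.png

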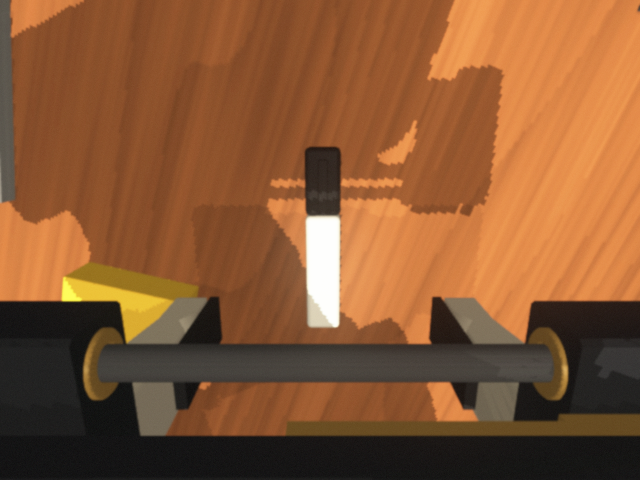

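The marker is squarely below the gripper, centred at column 322. The notes at (130,300) are clear of the left finger's descent. Descending and gripping.

{"method": "move_arm", "body": {
  "increments": [
    {"jaw": 0.5,"dx": 0.006,"dy": -0.0035,"dz": 0.034,"twist": 0},
    {"jaw": 0.3,"dx": 0,"dy": 0,"dz": 0.035,"twist": 0},
    {"jaw": 0.1,"dx": 0,"dy": 0,"dz": 0.035,"twist": 0},
    {"jaw": 0.1,"dx": 0,"dy": 0,"dz": 0,"twist": 0},
    {"jaw": -1,"dx": 0,"dy": 0,"dz": 0,"twist": 0},
    {"jaw": -1,"dx": 0,"dy": 0,"dz": 0,"twist": 0},
    {"jaw": -1,"dx": 0,"dy": 0,"dz": 0,"twist": 0},
    {"jaw": -1,"dx": 0,"dy": 0,"dz": 0,"twist": 0},
    {"jaw": -1,"dx": 0,"dy": 0,"dz": 0,"twist": 0},
    {"jaw": -1,"dx": 0,"dy": 0,"dz": 0,"twist": 0},
    {"jaw": -1,"dx": 0,"dy": 0,"dz": 0,"twist": 0},
    {"jaw": -1,"dx": 0,"dy": 0,"dz": 0,"twist": 0}
  ]
}}

```text
t: 9.77
eef_pos: [0.4627, 0.1672, 0.077]
ee_rot: [-3.141, -0.001, 0.336]
force: [-2.3, -0.1, 8.1]
width: 0.0218
gripper_force: 20.0
```

{"method": "move_arm", "body": {
  "increments": [
    {"jaw": -1,"dx": 0,"dy": 0,"dz": 0,"twist": 0},
    {"jaw": -1,"dx": 0,"dy": 0,"dz": 0,"twist": 0},
    {"jaw": -1,"dx": 0,"dy": 0,"dz": 0,"twist": 0},
    {"jaw": -1,"dx": 0,"dy": 0,"dz": 0,"twist": 0},
    {"jaw": -1,"dx": 0,"dy": 0,"dz": 0,"twist": 0},
    {"jaw": -1,"dx": 0,"dy": 0,"dz": -0.02,"twist": 0},
    {"jaw": -1,"dx": 0,"dy": 0,"dz": -0.03,"twist": 0},
    {"jaw": -1,"dx": 0,"dy": 0,"dz": -0.03,"twist": 0.11},
    {"jaw": -1,"dx": 0,"dy": 0,"dz": -0.03,"twist": 0.11},
    {"jaw": -1,"dx": 0,"dy": 0,"dz": -0.01,"twist": 0.09},
    {"jaw": -1,"dx": 0,"dy": 0,"dz": 0,"twist": 0}
  ]
}}

```text
t: 10.68
eef_pos: [0.4636, 0.1679, 0.1995]
ee_rot: [-3.138, -0.005, 0.022]
force: [0.5, -0.9, -0.4]
width: 0.0216
gripper_force: 20.0
```

{"method": "move_arm", "body": {
  "increments": [
    {"jaw": -1,"dx": 0.003,"dy": 0.0384,"dz": 0,"twist": 0},
    {"jaw": -1,"dx": 0.003,"dy": 0.0384,"dz": 0,"twist": 0},
    {"jaw": -1,"dx": 0.003,"dy": 0.0384,"dz": 0,"twist": 0},
    {"jaw": -1,"dx": 0.003,"dy": 0.0384,"dz": 0,"twist": 0},
    {"jaw": -1,"dx": 0.003,"dy": 0.0384,"dz": 0,"twist": 0},
    {"jaw": -1,"dx": 0.003,"dy": 0.0384,"dz": 0,"twist": 0},
    {"jaw": -1,"dx": 0.003,"dy": 0.0384,"dz": 0,"twist": 0},
    {"jaw": -1,"dx": 0.003,"dy": 0.0384,"dz": 0,"twist": 0},
    {"jaw": -1,"dx": 0.003,"dy": 0.0384,"dz": 0,"twist": 0},
    {"jaw": -1,"dx": 0.003,"dy": 0.0384,"dz": 0,"twist": 0},
    {"jaw": -1,"dx": 0.003,"dy": 0.0384,"dz": 0,"twist": 0},
    {"jaw": -1,"dx": 0.003,"dy": 0.0384,"dz": 0,"twist": 0}
  ]
}}

```text
t: 11.68
eef_pos: [0.5097, -0.2945, 0.195]
ee_rot: [-3.141, 0.001, 0.028]
force: [1.8, 0.8, -1.6]
width: 0.0211
gripper_force: 20.0
```

{"method": "move_arm", "body": {
  "increments": [
    {"jaw": -1,"dx": 0.003,"dy": 0.0384,"dz": 0,"twist": 0},
    {"jaw": -1,"dx": 0.003,"dy": 0.0384,"dz": 0,"twist": 0},
    {"jaw": -1,"dx": 0.003,"dy": 0.0384,"dz": 0,"twist": 0},
    {"jaw": -1,"dx": 0.003,"dy": 0.0384,"dz": 0,"twist": 0},
    {"jaw": -1,"dx": 0,"dy": 0,"dz": 0,"twist": 0},
    {"jaw": -1,"dx": 0,"dy": 0,"dz": 0,"twist": 0}
  ]
}}

```text
t: 12.18
eef_pos: [0.5253, -0.4477, 0.1935]
ee_rot: [-3.14, 0.003, 0.025]
force: [0.6, 0.8, -0.1]
width: 0.0215
gripper_force: 20.0
```

```bash
python3 look.py pen_tray:.012 cell_a:.058; cp $(ls -t pics/w*.png|head -1) pics/pt.png
```

```text
12.18 [ 0.5253 -0.4477  0.1935] [-3.14e+00  3.00e-03  2.50e-02] 0.0215
pics/w12.2.png
pen_tray [([0.52, -0.408, 0.004], 0.65)]
    0.85 [ 544.9 -405.5] 134.3 134.2 -0.016
cell_a []
```

View pics/pt.png

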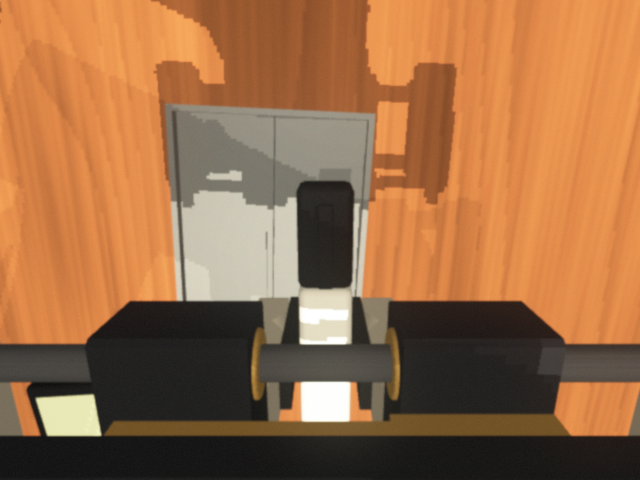

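```bash
python3 - <<'E'
from h import *
for n,uv,z in [("FL",(167,105),.012),("FR",(375,115),.012),("ribF",(274,116),.009),("ribN",(273,290),.009),("Rnear",(360,290),.012),("Lnear",(180,298),.012)]:print(n,ray("wrist",uv,z).round(4))
print(proj("wrist",ray("wrist",(327,185),.14)))
E
```

```text
FL [ 0.613  -0.3408  0.012 ]
FR [ 0.6106 -0.4729  0.012 ]
ribF [ 0.6083 -0.4081  0.009 ]
ribN [ 0.4876 -0.4065  0.009 ]
Rnear [ 0.4906 -0.4694  0.012 ]
Lnear [ 0.4808 -0.3395  0.012 ]
[327. 185.]
```

Rib at column 273 and right wall at column 369; the marker hangs at column 326, over the right lane. I'll shift it 6 mm to the left and lower it.

{"method": "move_arm", "body": {
  "increments": [
    {"jaw": -1,"dx": 0,"dy": -0.006,"dz": 0.035,"twist": 0.02},
    {"jaw": -1,"dx": 0,"dy": 0,"dz": 0.035,"twist": 0.02},
    {"jaw": -1,"dx": 0,"dy": 0,"dz": 0.03,"twist": 0},
    {"jaw": -1,"dx": 0,"dy": 0,"dz": 0.0095,"twist": 0},
    {"jaw": -1,"dx": 0,"dy": 0,"dz": 0,"twist": 0},
    {"jaw": -1,"dx": 0,"dy": 0,"dz": 0,"twist": 0}
  ]
}}

```text
t: 12.93
eef_pos: [0.527, -0.4398, 0.0877]
ee_rot: [3.141, -0.0, -0.012]
force: [-0.1, 0.4, 0.6]
width: 0.0218
gripper_force: 20.0
```

{"method": "move_arm", "body": {
  "increments": [
    {"jaw": -1,"dx": 0,"dy": 0,"dz": 0.003,"twist": 0},
    {"jaw": -1,"dx": 0,"dy": 0,"dz": 0.003,"twist": 0},
    {"jaw": -1,"dx": 0,"dy": 0,"dz": 0,"twist": 0},
    {"jaw": -1,"dx": 0,"dy": 0,"dz": 0,"twist": 0}
  ]
}}

```text
t: 13.27
eef_pos: [0.5265, -0.4401, 0.0816]
ee_rot: [3.141, -0.001, -0.014]
force: [-0.2, -0.2, 0.8]
width: 0.0215
gripper_force: 20.0
```

{"method": "move_arm", "body": {
  "increments": [
    {"jaw": -1,"dx": 0,"dy": 0,"dz": 0.002,"twist": 0},
    {"jaw": -1,"dx": 0,"dy": 0,"dz": 0,"twist": 0},
    {"jaw": -0.2,"dx": 0,"dy": 0,"dz": 0,"twist": 0},
    {"jaw": -0.2,"dx": 0,"dy": 0,"dz": 0,"twist": 0},
    {"jaw": -0.2,"dx": 0,"dy": 0,"dz": 0,"twist": 0},
    {"jaw": -0.2,"dx": 0,"dy": 0,"dz": 0,"twist": 0},
    {"jaw": -0.2,"dx": 0,"dy": 0,"dz": -0.02,"twist": 0},
    {"jaw": 1,"dx": 0,"dy": 0,"dz": -0.03,"twist": 0},
    {"jaw": 1,"dx": 0,"dy": 0,"dz": -0.03,"twist": 0},
    {"jaw": 1,"dx": 0,"dy": 0,"dz": -0.03,"twist": 0},
    {"jaw": 1,"dx": 0,"dy": 0,"dz": -0.03,"twist": -0.01},
    {"jaw": 1,"dx": 0,"dy": 0,"dz": 0,"twist": 0}
  ]
}}

```text
t: 14.27
eef_pos: [0.5285, -0.4417, 0.2259]
ee_rot: [3.136, -0.008, -0.002]
force: [0.0, -0.5, -0.3]
width: 0.0627
gripper_force: 0.0
```

```bash
python3 look.py marker_a:.02
```

```text
14.27 [ 0.5285 -0.4417  0.2259] [ 3.136e+00 -8.000e-03 -2.000e-03] 0.0627
pics/w14.3.png
marker_a [([0.527, -0.44, 0.004], 0.56)]
    0.81 [ 520.4 -436.2] 118.3 21.6 -0.024
```

{"method": "move_arm", "body": {
  "increments": [
    {"jaw": 1,"dx": 0.0082,"dy": -0.0372,"dz": 0,"twist": 0},
    {"jaw": 1,"dx": 0.0082,"dy": -0.0372,"dz": 0,"twist": 0},
    {"jaw": 1,"dx": 0.0082,"dy": -0.0372,"dz": 0,"twist": 0},
    {"jaw": 1,"dx": 0.0082,"dy": -0.0372,"dz": 0,"twist": 0},
    {"jaw": 1,"dx": 0.0082,"dy": -0.0372,"dz": 0,"twist": 0},
    {"jaw": 1,"dx": 0.0082,"dy": -0.0372,"dz": 0,"twist": 0},
    {"jaw": 1,"dx": 0.0082,"dy": -0.0372,"dz": 0,"twist": 0},
    {"jaw": 1,"dx": 0.0082,"dy": -0.0372,"dz": 0,"twist": 0},
    {"jaw": 1,"dx": 0.0082,"dy": -0.0372,"dz": 0,"twist": 0},
    {"jaw": 1,"dx": 0.0082,"dy": -0.0372,"dz": 0,"twist": 0},
    {"jaw": 1,"dx": 0.0082,"dy": -0.0372,"dz": 0,"twist": 0},
    {"jaw": 1,"dx": 0.0082,"dy": -0.0372,"dz": 0,"twist": 0}
  ]
}}

```text
t: 15.42
eef_pos: [0.6258, 0.0079, 0.2171]
ee_rot: [3.141, 0.003, -0.004]
force: [0.4, -0.2, 0.6]
width: 0.0876
gripper_force: 0.0
```

{"method": "move_arm", "body": {
  "increments": [
    {"jaw": 1,"dx": 0.0082,"dy": -0.0372,"dz": 0,"twist": 0},
    {"jaw": 1,"dx": 0.0082,"dy": -0.0372,"dz": 0,"twist": 0},
    {"jaw": 1,"dx": 0.0082,"dy": -0.0372,"dz": 0.01,"twist": 0},
    {"jaw": 1,"dx": 0.0082,"dy": -0.0372,"dz": 0.02,"twist": 0},
    {"jaw": 1,"dx": 0.0082,"dy": -0.0372,"dz": 0.02,"twist": 0},
    {"jaw": 1,"dx": 0,"dy": 0,"dz": 0,"twist": 0.05},
    {"jaw": 1,"dx": 0,"dy": 0,"dz": 0,"twist": 0},
    {"jaw": 1,"dx": 0,"dy": 0,"dz": 0,"twist": 0}
  ]
}}

```text
t: 16.08
eef_pos: [0.6669, 0.1895, 0.1682]
ee_rot: [3.14, 0.002, -0.052]
force: [0.2, 0.1, 0.3]
width: 0.0874
gripper_force: 0.0
```

```bash
python3 look.py marker_a:.016; cp $(ls -t pics/w*.png|head -1) pics/m2.png
```

```text
16.08 [0.6669 0.1895 0.1682] [ 3.14e+00  2.00e-03 -5.20e-02] 0.0874
pics/w16.1.png
marker_a [([0.68, 0.192, 0.002], 0.66)]
    0.93 [677.5 192.7] 119.6 21.8 -0.07
```

View pics/m2.png

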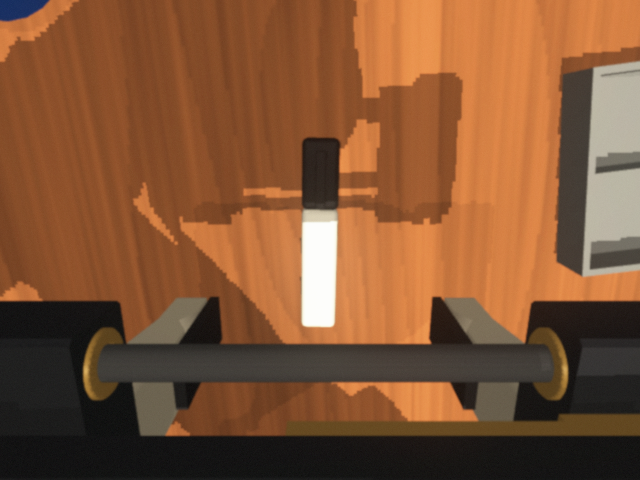

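The marker sits at column 320, rows 140–326, and the box at the right edge is clear. Gripping it.

{"method": "move_arm", "body": {
  "increments": [
    {"jaw": 0.5,"dx": 0.0104,"dy": -0.0038,"dz": 0.034,"twist": 0.018},
    {"jaw": 0.3,"dx": 0,"dy": 0,"dz": 0.034,"twist": 0},
    {"jaw": 0.1,"dx": 0,"dy": 0,"dz": 0.028,"twist": 0},
    {"jaw": 0.1,"dx": 0,"dy": 0,"dz": 0,"twist": 0},
    {"jaw": 0.1,"dx": 0,"dy": 0,"dz": 0,"twist": 0},
    {"jaw": -1,"dx": 0,"dy": 0,"dz": 0,"twist": 0},
    {"jaw": -1,"dx": 0,"dy": 0,"dz": 0,"twist": 0},
    {"jaw": -1,"dx": 0,"dy": 0,"dz": 0,"twist": 0},
    {"jaw": -1,"dx": 0,"dy": 0,"dz": 0,"twist": 0},
    {"jaw": -1,"dx": 0,"dy": 0,"dz": 0,"twist": 0},
    {"jaw": -1,"dx": 0,"dy": 0,"dz": 0,"twist": 0},
    {"jaw": -1,"dx": 0,"dy": 0,"dz": 0,"twist": 0}
  ]
}}

```text
t: 17.23
eef_pos: [0.6784, 0.193, 0.0748]
ee_rot: [-3.141, -0.001, -0.072]
force: [-1.2, -0.1, 5.4]
width: 0.0216
gripper_force: 20.0
```

{"method": "move_arm", "body": {
  "increments": [
    {"jaw": -1,"dx": 0,"dy": 0,"dz": 0,"twist": 0},
    {"jaw": -1,"dx": 0,"dy": 0,"dz": 0,"twist": 0},
    {"jaw": -1,"dx": 0,"dy": 0,"dz": 0,"twist": 0}
  ]
}}

```text
t: 17.48
eef_pos: [0.6784, 0.193, 0.0748]
ee_rot: [-3.141, -0.001, -0.071]
force: [-2.4, 0.4, 6.8]
width: 0.0218
gripper_force: 20.0
```

{"method": "move_arm", "body": {
  "increments": [
    {"jaw": -1,"dx": 0,"dy": 0,"dz": -0.02,"twist": 0},
    {"jaw": -1,"dx": 0,"dy": 0,"dz": -0.03,"twist": 0},
    {"jaw": -1,"dx": 0,"dy": 0,"dz": -0.035,"twist": -0.04},
    {"jaw": -1,"dx": 0,"dy": 0,"dz": -0.035,"twist": -0.02},
    {"jaw": -1,"dx": 0,"dy": 0,"dz": 0,"twist": 0}
  ]
}}

```text
t: 17.9
eef_pos: [0.6814, 0.194, 0.2024]
ee_rot: [-3.138, -0.011, -0.009]
force: [1.2, 1.4, 2.5]
width: 0.0218
gripper_force: 20.0
```

{"method": "move_arm", "body": {
  "increments": [
    {"jaw": -1,"dx": -0.0096,"dy": 0.0355,"dz": 0,"twist": 0},
    {"jaw": -1,"dx": -0.0096,"dy": 0.0355,"dz": 0,"twist": 0},
    {"jaw": -1,"dx": -0.0096,"dy": 0.0355,"dz": 0,"twist": 0},
    {"jaw": -1,"dx": -0.0096,"dy": 0.0355,"dz": 0,"twist": 0},
    {"jaw": -1,"dx": -0.0096,"dy": 0.0355,"dz": 0,"twist": 0},
    {"jaw": -1,"dx": -0.0096,"dy": 0.0355,"dz": 0,"twist": 0},
    {"jaw": -1,"dx": -0.0096,"dy": 0.0355,"dz": 0,"twist": 0},
    {"jaw": -1,"dx": -0.0096,"dy": 0.0355,"dz": 0,"twist": 0},
    {"jaw": -1,"dx": -0.0096,"dy": 0.0355,"dz": 0,"twist": 0},
    {"jaw": -1,"dx": -0.0096,"dy": 0.0355,"dz": 0,"twist": 0},
    {"jaw": -1,"dx": -0.0096,"dy": 0.0355,"dz": 0,"twist": 0},
    {"jaw": -1,"dx": -0.0096,"dy": 0.0355,"dz": 0,"twist": 0}
  ]
}}

```text
t: 18.9
eef_pos: [0.5571, -0.2333, 0.1938]
ee_rot: [-3.141, -0.0, -0.012]
force: [0.7, -0.8, -0.9]
width: 0.022
gripper_force: 20.0
```

{"method": "move_arm", "body": {
  "increments": [
    {"jaw": -1,"dx": -0.0096,"dy": 0.0355,"dz": 0,"twist": 0},
    {"jaw": -1,"dx": -0.0096,"dy": 0.0355,"dz": 0,"twist": 0},
    {"jaw": -1,"dx": -0.0096,"dy": 0.0355,"dz": 0,"twist": 0},
    {"jaw": -1,"dx": -0.0096,"dy": 0.0355,"dz": 0,"twist": 0},
    {"jaw": -1,"dx": 0,"dy": 0,"dz": 0,"twist": 0},
    {"jaw": -1,"dx": 0,"dy": 0,"dz": 0,"twist": 0}
  ]
}}

```text
t: 19.4
eef_pos: [0.5167, -0.3751, 0.1932]
ee_rot: [-3.141, 0.001, -0.016]
force: [-0.3, 0.9, -0.9]
width: 0.0215
gripper_force: 20.0
```

{"method": "move_arm", "body": {
  "increments": [
    {"jaw": -1,"dx": 0.005,"dy": -0.002,"dz": 0.035,"twist": 0},
    {"jaw": -1,"dx": 0,"dy": 0,"dz": 0.035,"twist": 0},
    {"jaw": -1,"dx": 0,"dy": 0,"dz": 0.03,"twist": 0},
    {"jaw": -1,"dx": 0,"dy": 0,"dz": 0.0135,"twist": 0},
    {"jaw": -1,"dx": 0,"dy": 0,"dz": 0,"twist": 0},
    {"jaw": -1,"dx": 0,"dy": 0,"dz": 0,"twist": 0},
    {"jaw": -1,"dx": 0,"dy": 0,"dz": 0,"twist": 0}
  ]
}}

```text
t: 19.98
eef_pos: [0.5234, -0.3704, 0.0803]
ee_rot: [-3.142, 0.0, -0.011]
force: [0.3, 0.8, 0.2]
width: 0.0214
gripper_force: 20.0
```

{"method": "move_arm", "body": {
  "increments": [
    {"jaw": -0.2,"dx": 0,"dy": 0,"dz": 0.001,"twist": 0},
    {"jaw": -0.2,"dx": 0,"dy": 0,"dz": 0,"twist": 0},
    {"jaw": -0.2,"dx": 0,"dy": 0,"dz": 0,"twist": 0},
    {"jaw": -0.2,"dx": 0,"dy": 0,"dz": 0,"twist": 0},
    {"jaw": -0.2,"dx": 0,"dy": 0,"dz": -0.02,"twist": 0},
    {"jaw": 1,"dx": 0,"dy": 0,"dz": -0.03,"twist": 0},
    {"jaw": 1,"dx": 0,"dy": 0,"dz": -0.03,"twist": 0},
    {"jaw": 1,"dx": 0,"dy": 0,"dz": -0.03,"twist": 0},
    {"jaw": 1,"dx": 0,"dy": 0,"dz": -0.03,"twist": 0},
    {"jaw": 1,"dx": 0,"dy": 0,"dz": 0,"twist": 0},
    {"jaw": 1,"dx": 0,"dy": 0,"dz": 0,"twist": 0}
  ]
}}

```text
t: 20.9
eef_pos: [0.5237, -0.3718, 0.222]
ee_rot: [3.14, -0.005, -0.012]
force: [-0.9, -0.1, -1.4]
width: 0.0694
gripper_force: 0.0
```

```bash
python3 look.py marker_a:.02; cp $(ls -t pics/w*.png|head -1) pics/p2.png
```

```text
20.9 [ 0.5237 -0.3718  0.222 ] [ 3.14  -0.005 -0.012] 0.0694
pics/w20.9.png
marker_a [([0.524, -0.446, 0.005], 0.91), ([0.526, -0.374, 0.008], 0.67)]
    0.8 [ 521.1 -435.5] 117.7 23.3 -0.013
    0.76 [ 520.4 -368.5] 118.1 21.5 -0.023
```

View pics/p2.png

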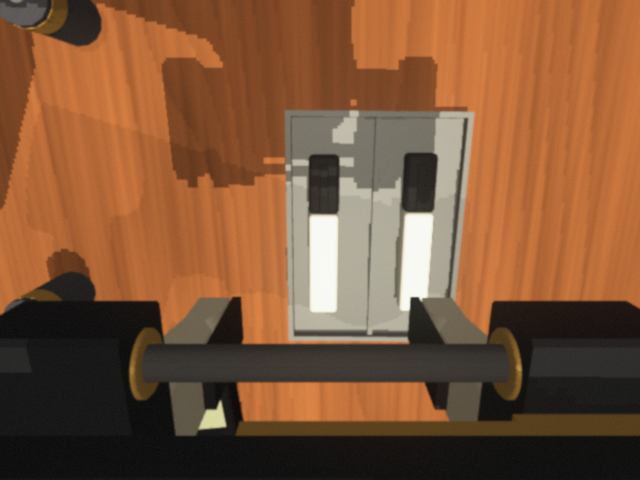

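{"method": "move_arm", "body": {
  "increments": [
    {"jaw": 1,"dx": -0.009,"dy": -0.0345,"dz": 0,"twist": 0},
    {"jaw": 1,"dx": -0.009,"dy": -0.0345,"dz": 0,"twist": 0},
    {"jaw": 1,"dx": -0.009,"dy": -0.0345,"dz": 0,"twist": 0},
    {"jaw": 1,"dx": -0.009,"dy": -0.0345,"dz": 0,"twist": 0},
    {"jaw": 1,"dx": -0.009,"dy": -0.0345,"dz": 0,"twist": 0},
    {"jaw": 1,"dx": -0.009,"dy": -0.0345,"dz": 0,"twist": 0},
    {"jaw": 1,"dx": 0,"dy": 0,"dz": 0,"twist": 0},
    {"jaw": 1,"dx": 0,"dy": 0,"dz": 0,"twist": 0}
  ]
}}

```text
t: 21.72
eef_pos: [0.4707, -0.1622, 0.2188]
ee_rot: [-3.142, 0.001, -0.008]
force: [0.5, -0.9, -0.2]
width: 0.0877
gripper_force: 0.0
```

```bash
python3 look.py cell_a:.058; cp $(ls -t pics/w*.png|head -1) pics/c1.png
```

```text
21.72 [ 0.4707 -0.1622  0.2188] [-3.142e+00  1.000e-03 -8.000e-03] 0.0877
pics/w21.7.png
cell_a [([0.482, -0.167, 0.002], 0.65)]
    0.56 [ 481.6 -169.3] 41.8 32.0 -0.013
```

View pics/c1.png

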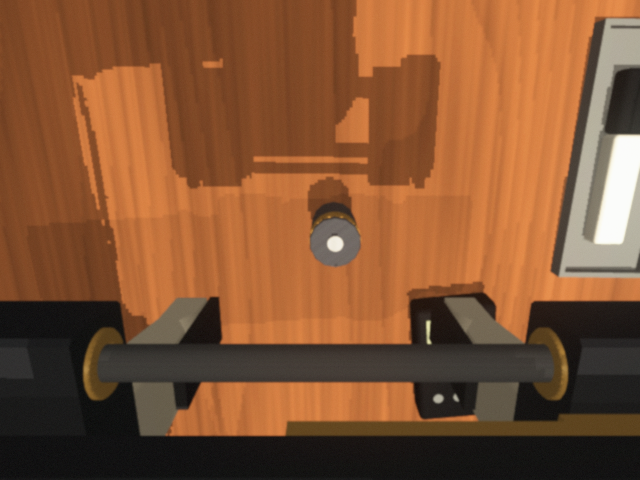

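Both markers lie in their own lanes (columns 323 and 418). The cell's button is at (335,243), and the meter is behind the right finger, clear in x.

```bash
python3 -c "
from h import *
print(ray('wrist',(335,243),.06))"
```

```text
[ 0.4767283  -0.16915244  0.06      ]
```

{"method": "move_arm", "body": {
  "increments": [
    {"jaw": 1,"dx": 0.006,"dy": 0.007,"dz": 0.03,"twist": 0},
    {"jaw": 1,"dx": 0,"dy": 0,"dz": 0.03,"twist": 0},
    {"jaw": 0.5,"dx": 0,"dy": 0,"dz": 0.03,"twist": 0},
    {"jaw": 0.3,"dx": 0,"dy": 0,"dz": 0.029,"twist": 0},
    {"jaw": 0.3,"dx": 0,"dy": 0,"dz": 0,"twist": 0},
    {"jaw": -1,"dx": 0,"dy": 0,"dz": 0,"twist": 0},
    {"jaw": -1,"dx": 0,"dy": 0,"dz": 0,"twist": 0},
    {"jaw": -1,"dx": 0,"dy": 0,"dz": 0,"twist": 0},
    {"jaw": -1,"dx": 0,"dy": 0,"dz": 0,"twist": 0},
    {"jaw": -1,"dx": 0,"dy": 0,"dz": 0,"twist": 0},
    {"jaw": -1,"dx": 0,"dy": 0,"dz": 0,"twist": 0},
    {"jaw": -1,"dx": 0,"dy": 0,"dz": 0,"twist": 0}
  ]
}}

```text
t: 22.87
eef_pos: [0.4779, -0.1707, 0.1014]
ee_rot: [-3.142, -0.002, -0.011]
force: [1.2, 1.1, 4.6]
width: 0.0329
gripper_force: 19.9
```

{"method": "move_arm", "body": {
  "increments": [
    {"jaw": -1,"dx": 0,"dy": 0,"dz": 0,"twist": 0},
    {"jaw": -1,"dx": 0,"dy": 0,"dz": 0,"twist": 0},
    {"jaw": -1,"dx": 0,"dy": 0,"dz": 0,"twist": 0}
  ]
}}

```text
t: 23.12
eef_pos: [0.4781, -0.1707, 0.1013]
ee_rot: [3.141, -0.002, -0.011]
force: [-0.7, 1.3, 7.2]
width: 0.0325
gripper_force: 19.9
```

{"method": "move_arm", "body": {
  "increments": [
    {"jaw": -1,"dx": 0,"dy": 0,"dz": -0.02,"twist": 0},
    {"jaw": -1,"dx": 0,"dy": 0,"dz": -0.03,"twist": 0},
    {"jaw": -1,"dx": 0,"dy": 0,"dz": -0.03,"twist": -0.045},
    {"jaw": -1,"dx": 0,"dy": 0,"dz": -0.02,"twist": -0.045},
    {"jaw": -1,"dx": 0.0323,"dy": -0.0236,"dz": 0,"twist": 0},
    {"jaw": -1,"dx": 0.0323,"dy": -0.0236,"dz": 0,"twist": 0},
    {"jaw": -1,"dx": 0.0323,"dy": -0.0236,"dz": 0,"twist": 0},
    {"jaw": -1,"dx": 0.0323,"dy": -0.0236,"dz": 0,"twist": 0},
    {"jaw": -1,"dx": 0.0323,"dy": -0.0236,"dz": 0,"twist": 0},
    {"jaw": -1,"dx": 0.0323,"dy": -0.0236,"dz": 0,"twist": 0},
    {"jaw": -1,"dx": 0.0323,"dy": -0.0236,"dz": 0,"twist": 0},
    {"jaw": -1,"dx": 0,"dy": 0,"dz": 0,"twist": 0}
  ]
}}

```text
t: 24.12
eef_pos: [0.694, 0.016, 0.1987]
ee_rot: [3.141, -0.001, 0.082]
force: [1.1, -0.4, -1.8]
width: 0.0323
gripper_force: 19.8
```

```bash
python3 look.py battery_box:.029; cp $(ls -t pics/w*.png|head -1) pics/b1.png
```

```text
24.12 [0.694  0.016  0.1987] [ 3.141e+00 -1.000e-03  8.200e-02] 0.0323
pics/w24.1.png
battery_box [([0.711, 0.007, 0.005], 0.55)]
    0.9 [704.7   8.2] 115.1 60.9 0.079
```

View pics/b1.png

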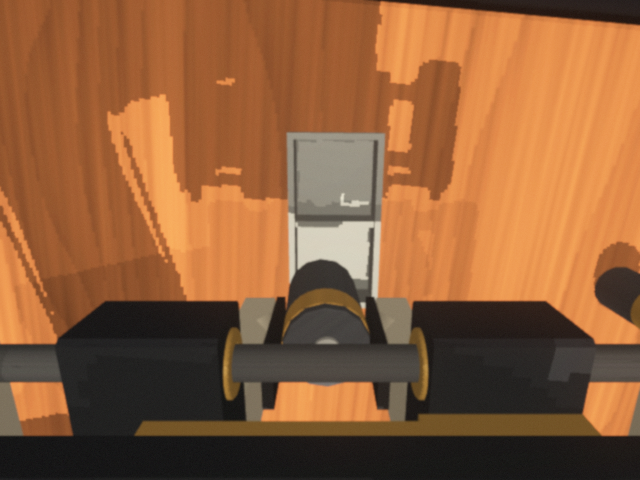

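The box's far edge spans (288,133)–(384,133) and its divider is at rows 213–222. The held cell looks upright. Computing the well centre.

```bash
python3 - <<'E'
from h import *
for n,uv,z in [("FL",(288,133),.029),("FR",(384,133),.029),("divL",(292,216),.029),("divR",(379,219),.029),("div",(336,217),.029)]:print(n,ray("wrist",uv,z).round(4))
E
```

```text
FL [0.7592 0.0416 0.029 ]
FR [ 0.7637 -0.017   0.029 ]
divL [0.7076 0.0363 0.029 ]
divR [ 0.7101 -0.0201  0.029 ]
div [0.7092 0.0078 0.029 ]
```

{"method": "move_arm", "body": {
  "increments": [
    {"jaw": -1,"dx": 0.02,"dy": 0.0045,"dz": 0,"twist": 0},
    {"jaw": -1,"dx": 0.019,"dy": 0.0045,"dz": 0,"twist": 0},
    {"jaw": -1,"dx": 0,"dy": 0,"dz": 0,"twist": 0},
    {"jaw": -1,"dx": 0,"dy": 0,"dz": 0.02,"twist": 0},
    {"jaw": -1,"dx": 0,"dy": 0,"dz": 0.01,"twist": 0},
    {"jaw": -1,"dx": 0,"dy": 0,"dz": 0,"twist": 0}
  ]
}}

```text
t: 24.77
eef_pos: [0.7267, 0.0046, 0.1673]
ee_rot: [-3.142, 0.006, 0.077]
force: [-0.7, -1.1, -2.8]
width: 0.0328
gripper_force: 19.8
```

{"method": "move_arm", "body": {
  "increments": [
    {"jaw": -1,"dx": 0.007,"dy": -0.005,"dz": 0.01,"twist": 0},
    {"jaw": -1,"dx": 0,"dy": 0,"dz": 0,"twist": 0},
    {"jaw": -1,"dx": 0,"dy": 0,"dz": 0,"twist": 0},
    {"jaw": -1,"dx": 0,"dy": 0,"dz": 0,"twist": 0}
  ]
}}

```text
t: 25.1
eef_pos: [0.736, 0.0113, 0.1609]
ee_rot: [3.141, -0.0, 0.079]
force: [0.2, -0.0, -0.5]
width: 0.0329
gripper_force: 19.8
```

Within 2.5 mm of the well centre, against about 9 mm of clearance. Lowering.

{"method": "move_arm", "body": {
  "increments": [
    {"jaw": -1,"dx": -0.002,"dy": 0,"dz": 0.02,"twist": 0},
    {"jaw": -1,"dx": 0,"dy": 0,"dz": 0.02,"twist": 0},
    {"jaw": -1,"dx": 0,"dy": 0,"dz": 0.01,"twist": 0},
    {"jaw": -1,"dx": 0,"dy": 0,"dz": 0.004,"twist": 0},
    {"jaw": -1,"dx": 0,"dy": 0,"dz": 0,"twist": 0},
    {"jaw": -1,"dx": 0,"dy": 0,"dz": 0,"twist": 0}
  ]
}}

```text
t: 25.6
eef_pos: [0.7345, 0.0111, 0.1073]
ee_rot: [3.141, -0.001, 0.079]
force: [-0.1, 0.4, -1.6]
width: 0.0326
gripper_force: 19.8
```

{"method": "move_arm", "body": {
  "increments": [
    {"jaw": -1,"dx": 0,"dy": 0,"dz": 0.0015,"twist": 0},
    {"jaw": -1,"dx": 0,"dy": 0,"dz": 0,"twist": 0},
    {"jaw": 0.1,"dx": 0,"dy": 0,"dz": 0,"twist": 0},
    {"jaw": 0.3,"dx": 0,"dy": 0,"dz": 0,"twist": 0},
    {"jaw": 0.6,"dx": 0,"dy": 0,"dz": 0,"twist": 0},
    {"jaw": 1,"dx": 0,"dy": 0,"dz": 0,"twist": 0},
    {"jaw": 1,"dx": 0,"dy": 0,"dz": -0.02,"twist": 0},
    {"jaw": 1,"dx": 0,"dy": 0,"dz": -0.03,"twist": 0},
    {"jaw": 1,"dx": 0,"dy": 0,"dz": -0.03,"twist": 0},
    {"jaw": 1,"dx": 0,"dy": 0,"dz": -0.03,"twist": 0}
  ]
}}

```text
t: 26.43
eef_pos: [0.7338, 0.0109, 0.2161]
ee_rot: [3.141, 0.001, 0.078]
force: [0.6, 0.2, -0.1]
width: 0.0805
gripper_force: 0.0
```

{"method": "move_arm", "body": {
  "increments": [
    {"jaw": 1,"dx": -0.0138,"dy": 0.0347,"dz": 0,"twist": 0},
    {"jaw": 1,"dx": -0.0138,"dy": 0.0347,"dz": 0,"twist": 0},
    {"jaw": 1,"dx": -0.0138,"dy": 0.0347,"dz": 0,"twist": 0},
    {"jaw": 1,"dx": -0.0138,"dy": 0.0347,"dz": 0,"twist": 0},
    {"jaw": 1,"dx": -0.0138,"dy": 0.0347,"dz": 0,"twist": 0},
    {"jaw": 1,"dx": -0.0138,"dy": 0.0347,"dz": 0,"twist": 0},
    {"jaw": 1,"dx": 0,"dy": 0,"dz": 0,"twist": 0},
    {"jaw": 1,"dx": 0,"dy": 0,"dz": 0,"twist": 0},
    {"jaw": 1,"dx": 0,"dy": 0,"dz": 0,"twist": 0}
  ]
}}

```text
t: 27.18
eef_pos: [0.6676, -0.2033, 0.2151]
ee_rot: [-3.142, -0.0, 0.077]
force: [0.0, -0.3, 0.1]
width: 0.0878
gripper_force: 0.0
```

```bash
python3 look.py cell_a:.058; cp $(ls -t pics/w*.png|head -1) pics/c2.png
```

```text
27.18 [ 0.6676 -0.2033  0.2151] [-3.142 -0.     0.077] 0.0878
pics/w27.2.png
cell_a [([0.67, -0.208, -0.002], 0.96), ([0.735, 0.014, 0.003], 0.81)]
    0.65 [731.9 -18.5] 30.5 23.6 -0.114
    0.58 [ 678.  -202.8] 42.4 32.5 -0.095
```

View pics/c2.png

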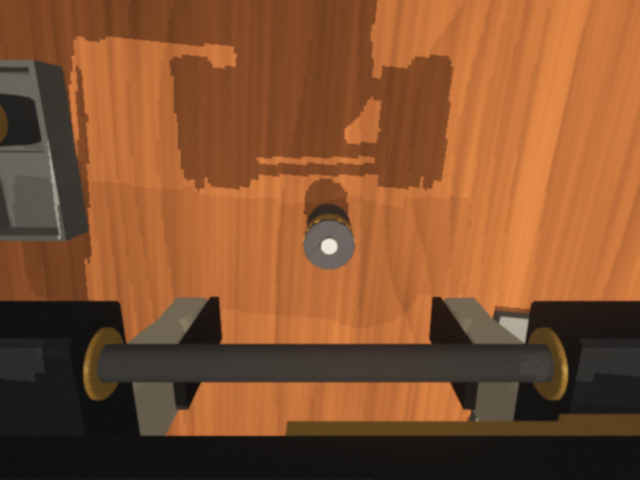

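The second cell's button is at (329,246). Cell 1 stands in the far well at the left edge, and the network puts it at (0.735, 0.014).

```bash
python3 -c "
from h import *
print(ray('wrist',(329,246),.06))"
```

```text
[ 0.6730699  -0.20250971  0.06      ]
```

{"method": "move_arm", "body": {
  "increments": [
    {"jaw": 1,"dx": 0.0055,"dy": 0,"dz": 0.03,"twist": 0},
    {"jaw": 1,"dx": 0,"dy": 0,"dz": 0.03,"twist": 0},
    {"jaw": 0.5,"dx": 0,"dy": 0,"dz": 0.03,"twist": 0},
    {"jaw": 0.3,"dx": 0,"dy": 0,"dz": 0.025,"twist": 0},
    {"jaw": 0.3,"dx": 0,"dy": 0,"dz": 0,"twist": 0},
    {"jaw": -1,"dx": 0,"dy": 0,"dz": 0,"twist": 0},
    {"jaw": -1,"dx": 0,"dy": 0,"dz": 0,"twist": 0},
    {"jaw": -1,"dx": 0,"dy": 0,"dz": 0,"twist": 0},
    {"jaw": -1,"dx": 0,"dy": 0,"dz": 0,"twist": 0},
    {"jaw": -1,"dx": 0,"dy": 0,"dz": 0,"twist": 0},
    {"jaw": -1,"dx": 0,"dy": 0,"dz": 0,"twist": 0},
    {"jaw": -1,"dx": 0,"dy": 0,"dz": 0,"twist": 0}
  ]
}}

```text
t: 28.33
eef_pos: [0.6737, -0.2029, 0.1012]
ee_rot: [3.141, -0.002, 0.078]
force: [0.1, -0.9, 3.7]
width: 0.0327
gripper_force: 19.9
```

{"method": "move_arm", "body": {
  "increments": [
    {"jaw": -1,"dx": 0,"dy": 0,"dz": 0,"twist": 0},
    {"jaw": -1,"dx": 0,"dy": 0,"dz": 0,"twist": 0},
    {"jaw": -1,"dx": 0,"dy": 0,"dz": 0,"twist": 0}
  ]
}}

```text
t: 28.58
eef_pos: [0.6738, -0.2029, 0.1011]
ee_rot: [3.141, -0.002, 0.078]
force: [0.4, 1.0, 6.6]
width: 0.0327
gripper_force: 19.9
```

{"method": "move_arm", "body": {
  "increments": [
    {"jaw": -1,"dx": 0,"dy": 0,"dz": -0.02,"twist": 0},
    {"jaw": -1,"dx": 0,"dy": 0,"dz": -0.03,"twist": 0},
    {"jaw": -1,"dx": 0,"dy": 0,"dz": -0.03,"twist": 0},
    {"jaw": -1,"dx": 0,"dy": 0,"dz": -0.02,"twist": 0},
    {"jaw": -1,"dx": 0.0034,"dy": -0.0346,"dz": 0,"twist": 0},
    {"jaw": -1,"dx": 0.0034,"dy": -0.0346,"dz": 0,"twist": 0},
    {"jaw": -1,"dx": 0.0034,"dy": -0.0346,"dz": 0,"twist": 0},
    {"jaw": -1,"dx": 0.0034,"dy": -0.0346,"dz": 0,"twist": 0},
    {"jaw": -1,"dx": 0.0034,"dy": -0.0346,"dz": 0,"twist": 0},
    {"jaw": -1,"dx": 0.0034,"dy": -0.0346,"dz": 0,"twist": 0},
    {"jaw": -1,"dx": 0,"dy": 0,"dz": 0,"twist": 0},
    {"jaw": -1,"dx": 0,"dy": 0,"dz": 0,"twist": 0}
  ]
}}

```text
t: 29.58
eef_pos: [0.6768, 0.0081, 0.1994]
ee_rot: [-3.141, 0.001, 0.081]
force: [-0.2, -0.5, -1.3]
width: 0.0326
gripper_force: 19.8
```

{"method": "move_arm", "body": {
  "increments": [
    {"jaw": -1,"dx": 0,"dy": 0,"dz": 0.02,"twist": 0},
    {"jaw": -1,"dx": 0,"dy": 0,"dz": 0.02,"twist": 0},
    {"jaw": -1,"dx": 0,"dy": 0,"dz": 0,"twist": 0},
    {"jaw": -1,"dx": 0,"dy": 0,"dz": 0,"twist": 0},
    {"jaw": -1,"dx": 0,"dy": 0,"dz": 0,"twist": 0}
  ]
}}

```text
t: 30.0
eef_pos: [0.6776, 0.0051, 0.1606]
ee_rot: [3.141, -0.0, 0.077]
force: [0.2, -1.0, -1.3]
width: 0.0328
gripper_force: 19.8
```

```bash
python3 look.py battery_box:.029; cp $(ls -t pics/w*.png|head -1) pics/b2.png
```

```text
30.0 [0.6776 0.0051 0.1606] [ 3.141 -0.     0.077] 0.0328
pics/w30.0.png
battery_box [([0.712, 0.012, 0.002], 0.69)]
    0.91 [709.3  13.2] 116.7 61.2 0.074
```

View pics/b2.png

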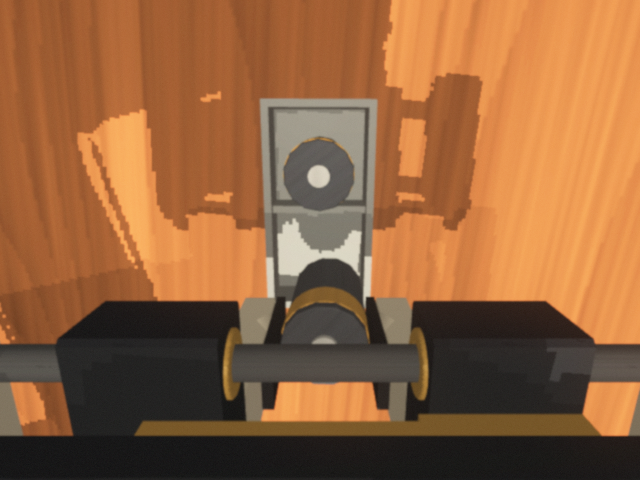

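Cell 1 stands upright in the far well, with its button at (319,176). The box axis at column 319 lies slightly left of the held cell at column 326, so I'll shift 3 mm left and lower.

{"method": "move_arm", "body": {
  "increments": [
    {"jaw": -1,"dx": 0.002,"dy": -0.0035,"dz": 0.005,"twist": 0},
    {"jaw": -1,"dx": 0,"dy": 0,"dz": 0.02,"twist": 0},
    {"jaw": -1,"dx": 0,"dy": 0,"dz": 0.02,"twist": 0},
    {"jaw": -1,"dx": 0,"dy": 0,"dz": 0.01,"twist": 0},
    {"jaw": -1,"dx": 0,"dy": 0,"dz": 0,"twist": 0},
    {"jaw": -1,"dx": 0,"dy": 0,"dz": 0,"twist": 0}
  ]
}}

```text
t: 30.65
eef_pos: [0.6791, 0.0096, 0.1047]
ee_rot: [3.141, 0.0, 0.078]
force: [-0.9, -0.2, -2.2]
width: 0.0324
gripper_force: 20.0
```

{"method": "move_arm", "body": {
  "increments": [
    {"jaw": -1,"dx": 0,"dy": 0,"dz": 0,"twist": 0},
    {"jaw": 0.1,"dx": 0,"dy": 0,"dz": 0,"twist": 0},
    {"jaw": 0.3,"dx": 0,"dy": 0,"dz": 0,"twist": 0},
    {"jaw": 0.6,"dx": 0,"dy": 0,"dz": 0,"twist": 0},
    {"jaw": 1,"dx": 0,"dy": 0,"dz": 0,"twist": 0},
    {"jaw": 1,"dx": 0,"dy": 0,"dz": 0,"twist": 0},
    {"jaw": 1,"dx": 0,"dy": 0,"dz": -0.02,"twist": 0},
    {"jaw": 1,"dx": 0,"dy": 0,"dz": -0.03,"twist": 0},
    {"jaw": 1,"dx": 0,"dy": 0,"dz": -0.03,"twist": 0},
    {"jaw": 1,"dx": 0,"dy": 0,"dz": -0.03,"twist": 0},
    {"jaw": 1,"dx": 0,"dy": 0,"dz": -0.03,"twist": 0}
  ]
}}

```text
t: 31.57
eef_pos: [0.6787, 0.0095, 0.2465]
ee_rot: [3.142, 0.0, 0.078]
force: [1.5, 1.1, 0.4]
width: 0.0871
gripper_force: 0.0
```

{"method": "move_arm", "body": {
  "increments": [
    {"jaw": 1,"dx": -0.03,"dy": -0.02,"dz": 0,"twist": 0},
    {"jaw": 1,"dx": -0.03,"dy": -0.02,"dz": 0,"twist": 0},
    {"jaw": 1,"dx": -0.03,"dy": -0.02,"dz": 0,"twist": 0},
    {"jaw": 1,"dx": -0.03,"dy": -0.02,"dz": 0,"twist": 0},
    {"jaw": 1,"dx": -0.03,"dy": -0.02,"dz": 0,"twist": 0},
    {"jaw": 1,"dx": 0,"dy": 0,"dz": 0,"twist": 0},
    {"jaw": 1,"dx": 0,"dy": 0,"dz": 0,"twist": 0},
    {"jaw": 1,"dx": 0,"dy": 0,"dz": 0,"twist": 0}
  ]
}}

```text
t: 32.23
eef_pos: [0.5219, 0.0979, 0.2456]
ee_rot: [-3.141, -0.001, 0.079]
force: [0.5, 0.4, -0.0]
width: 0.0877
gripper_force: 0.0
```

```bash
python3 - <<'E'
from h import *
a=arm.grab_frame("top");arm.grab_frame("wrist")
cv2.imwrite("pics/final.png",a)
for c,n in [("top","cell_a"),("top","marker_a"),("top","screwdriver"),("top","meter"),("top","notes")]:print(n,[(np.round(d["position"],3).tolist(),round(d["score"],2)) for d in arm.pinpoint(c,n)[:2]])
E
```

```text
cell_a [([0.679, 0.01, 0.001], 0.85), ([0.737, 0.015, 0.008], 0.59)]
marker_a [([0.52, -0.44, 0.004], 0.88), ([0.517, -0.37, 0.008], 0.7)]
screwdriver [([0.711, 0.015, 0.001], 0.23)]
meter [([0.368, -0.265, -0.004], 0.97)]
notes [([0.358, 0.264, -0.001], 0.86), ([0.524, -0.409, 0.0], 0.3)]
```

View pics/final.png

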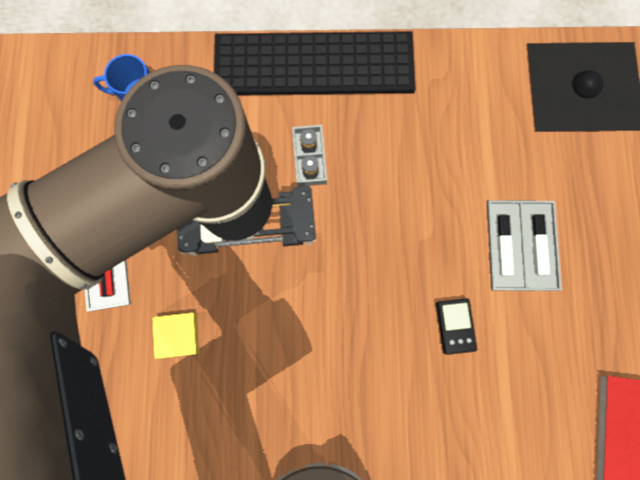

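Both cells stand in the wells at (309,140) and (311,168), and the markers are in their lanes at (506,245) and (540,245). The screwdriver's handle shows in its tray at (108,283), and the wrist view confirmed it was centred after release. The meter and notes haven't moved. Handing in.

```bash
python3 -c "
from station import arm
print(arm.job_done())"
```

```text
the job is handed in; nothing more can be done
None
```

I handed the job in at about 32 s; the interface gave no verdict, but my last pictures show both markers in their lanes, both cells upright in their wells, the screwdriver in its tray, and the meter and notes where they were.

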